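Clamp the pressure cooker's lid: snug plus an eighth of a turn

TASK

Close the pressure cooker for cooking: swing the clamp bar clockwise until both its ends are fully home under the two hooked lugs, then turn the wing knob clockwise until you feel the screw meet the lid and the resistance begin to rise sharply, and from there give it just an eighth of a turn more, so that the gasket seals without being crushed. Then let go, and leave the things standing round the cooker where they are.

Things in the scene. Friction and masses are not known exactly. Their poses are not given: they have to be found in the camera images.
- pot: Small steel pressure cooker, 177 mm across; stands firm on the worktop. Origin: centre of its underside, z up. Rim at z 112 mm. Steel lugs at its +y and -y sides, 32 mm wide, roofed hooks (top z 164, reaching in to 81 mm from the axis) open on the counter-clockwise side. Black loop handles at +x and -x (to 129 mm from the axis, z 92).
- lid: Loose domed steel lid, 175 mm across, lying seated on the rim with its black gasket; origin at the centre of its underside. Its flat middle (76 mm across) is at z 129 mm over the table, its edge at 121. A small valve weight stands 55 mm from the axis, up to z 148, clear of the bar's sweep.
- clamp_bar (a joint): Angle (rad) of the steel clamp bar about the pot's vertical axis: 0 = home, along the pot's y axis, both ends under the lugs against their stops; it grows counter-clockwise seen from above (swung out, at most 1.25) and stays where it is left. Bar 186 x 24 mm, 13 mm thick, top at z 154 to 156. Turning it takes about 0.12 N m (2 N at a stud).
- stud_a (a point): Centre of the round upright steel thumb stud on the bar, 64 mm from the pot's axis; at home it is on the pot's +y side. Stud 12 mm across, standing 25 mm up from the bar, to z 178 to 180; this point is at z 166 to 168. Moves with the bar.
- stud_b (a point): The same stud on the bar's other end, 64 mm from the axis; at home on the pot's -y side.
- clamp_knob: Black wing knob in the bar's middle, on the pot's axis; clockwise from above it drives a foot down onto the lid, 8 mm a turn. Origin: centre of the wing, z 192 to 194; wing 66 mm long (its x), 16 thick (its y), 40 high. Turns with the bar too. Free turning: 0.06 N m, up to half a turn; after meeting the lid about 0.4 N m per rad more, felt at rest too. Let go, it stays, after a small spring-back.
- kitchen_timer: White round kitchen timer, 67 mm across, 47 high, standing beside the cooker; origin at the centre of its underside. Leave alone.
- mill_2: Salt shaker, 44 mm across, 90 high, standing beside the cooker; origin at the centre of its underside. Leave alone.
- spice_jar_1: Spice jar with a screw cap, 46 mm across, 106 high, standing behind the cooker; origin at the centre of its underside. Leave alone.
Things that resemble listed ones, but are neither listed nor needed, are in the scene too. What is shaped like the lid but brown is not meant.

How it is judged:
By the outcome, as a careful person would: the job done as asked, in the order asked, and still so for the second after the job is handed in, with the robot touching nothing.
It also fails if it takes over 69 s, if anything falls off the work surface, if the arm or the gripper's body presses on something with over 40 N, if the wrist force passes 120 N, or if a joint passes its speed limit or range.

ROBOT

A 6-joint arm with a two-finger parallel gripper is mounted at the origin on a cart in front of the work surface, level with it; the furniture and walls round the work are solid. World frame = base frame: x ahead of the robot, y to its left, z up, the work surface at z = 0. Lengths are in m, angles in rad, forces in N, time in s.
With the tool pointing down it reaches from about 0.375 to 0.9 m from the base axis. Payload 3.1 kg.
Tool frame: the origin (TCP) lies on the centre line of the jaws, within the pads' length; the fingertips stand 22 mm ahead of it and the grasp point (between the pads) lies 3 mm ahead of it; z points along the fingers, y is the direction in which the jaws open and shut (so a half turn about z gives the same grasp; the last joint's range is limited). The gripper opens to 85 mm and grips with 20 to 120 N. Pads are 22 mm wide; open, the fingers measure 114 mm over their backs; the gripper's body (76 mm by 85 mm) begins 54 mm behind the grasp point. The pads swing forward as they close: fully open they stand 13 mm farther back than shut.
Start: joints at [-1.341, 0.527, 1.433, -0, 1.181, -0.178], TCP at [0.248, -0.574, 0.253] pointing down, gripper open.
Joint ranges: [-3.08, 3.08], [-0.75, 2.2], [0.22, 2.44], [-1.43, 4.57], [0, 2.65], [-2.85, 2.85]. Speed limits (rad/s): [2.79, 2.79, 3.14, 3.14, 3.14, 3.14].

INTERFACE

Orientations are given as a unit quaternion [x, y, z, w].
In Python, from plant import * gives the robot as it stands. The module is installed in compiled form; this text tells all that it offers.
- The arm moves only by the tool play_rows, never from a script. Its argument "plan" is a list of rows, each a list of 2 entries, a list of its own where there are three numbers: the shift along the tool's x, y, z in mm, then the turn, a rotation vector about the tool's x, y, z in rad. In form: [[[dx, dy, dz], [rx, ry, rz]], ...]. A call has exactly 10 rows; each row shifts and turns the pose as measured when the row begins, along the tool's axes as they then stand; what a row does not reach is not made up. A row lasts 1/10 s, in which the tool goes at most 50 mm and 8.59 degrees, less where a joint would pass 70% of its speed; a pose out of reach is approached as far as the arm can. A call is refused whole if a number of a shift passes 50 or a number of a turn 0.15, either way. A call with a gripper value outside its range is refused whole. "grip" is the opening, from -1 (shut) to 1 (fully open), so that 0 is half open, set as the call begins (left out, the last holds). The fingers move at their own pace and stop on an object; "newtons" is the grip in N (left out, the last holds). Time passes only in rows, so rows that do not move let the fingers close, or fill a call up. It gives the time, the measured TCP pose, the force and the opening at its end, in the units of the state.
- sense(): the state, without advancing time (a new reading comes with each control period).
- grab_frame(name): name is "scene" or "top"; returns the picture (400x640x3 uint8, blue, green, red); there is no depth.
- camera_model(name): a dict with "fov_y" (degrees; the focal length in pixels is half the picture's height over the tangent of half this angle, whatever the lens; pixels are square), "cx", "cy" (the principal point, pixels), "rvec" (rotation vector, rad) and "tvec" (3), from world to camera coordinates, as OpenCV has them. Camera axes: x right, y down, z forward; pixel columns grow to the right and rows downward; lengths in m; the calibration is good to about 2 mm. A picture is of the moment at which its call begins. camera_model takes no time and is no camera call.
- job_done(): hands the job in, once; it reports no verdict.
The state is a dict: "time": time; "joint_positions": joint angles; "qvel": joint speeds; "joint_efforts": joint torques, N m; "ee_pos": TCP position; "eef_rot": TCP orientation; "contact_force": force on the tool from outside, world axes, zero at the start; "torque": the same for the moment, N m; "gripper_width": finger opening in m.
Only numpy, scipy, OpenCV 4.12 (cv2) and the standard library are available. Lean on these libraries where they do the work, as an engineer would, in place of code of your own. Each camera call takes 0.05 s, during which the arm holds its last target.

## Working session

There is one attempt and no reset: what is moved stays moved. The work goes in short steps, Python scripts to look and compute and a tool call to move; the robot and the scene stay as the last step left them, time stands still between calls to the robot, and variables do not carry over. Pictures are saved under pics/ and viewed, and the job is handed in when it is done.

Besides the shell and the picture viewer there is one more tool, called after ">>>" as a command line: name --argument value ..., lists and objects as JSON in quotes. play_rows: Moves the arm, as the interface text tells. Its arguments: {"type":"object","properties":{"plan":{"type":"array","items":{"type":"array"}},"grip":{"type":"number"},"newtons":{"type":"number"}},"required":["plan"]}

```bash
mkdir -p pics; python3 - <<'E'
from plant import *
import cv2
print(sense())
for n in("scene","top"):
    print(n,camera_model(n)); cv2.imwrite(f"pics/{n}0.png",grab_frame(n))
E
```

```text
{'time': 0.0, 'joint_positions': array([-1.34150452e+00,  5.28425493e-01,  1.43390483e+00,  1.15420609e-05,
        1.18138570e+00, -1.78495274e-01]), 'qvel': array([-0.00028718, -0.00045948,  0.00129583,  0.00112847, -0.00042268,
       -0.00129353]), 'joint_efforts': array([-6.96991674e-05, -4.42354739e+01, -1.78026295e+01, -1.22715810e-04,
        8.40824418e-03,  1.01403963e-06]), 'ee_pos': array([ 0.24774065, -0.5730782 ,  0.25235775]), 'eef_rot': array([ 9.79285517e-01,  2.02481477e-01, -2.16271586e-05, -1.06147898e-03]), 'contact_force': array([ 0.61688685, -0.94965136, -0.57675311]), 'torque': array([-0.03418939,  0.00685211, -0.02539608]), 'gripper_width': 0.08547539042348182}
scene {'fov_y': 54.563898703355136, 'cx': 315.8905846379041, 'cy': 199.06289624945865, 'rvec': array([ 1.00563295, -2.44589909,  1.04848996]), 'tvec': array([0.41862189, 0.33909176, 0.83207093])}
top {'fov_y': 45.79194623114542, 'cx': 321.2910121668948, 'cy': 200.3015472078089, 'rvec': array([ 2.14464619, -2.178088  ,  0.04204461]), 'tvec': array([0.07643476, 0.55142368, 1.01348139])}
```

View pics/scene0.png

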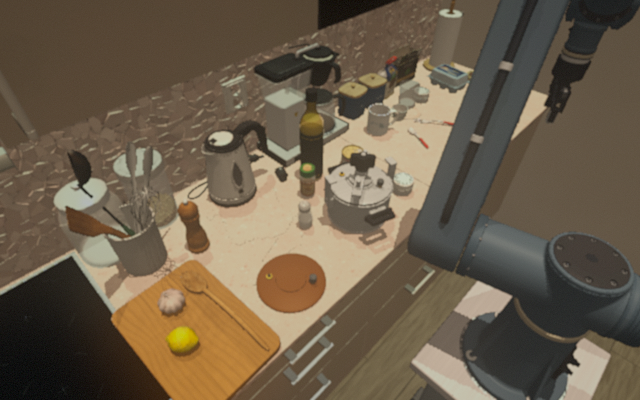

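View pics/top0.png

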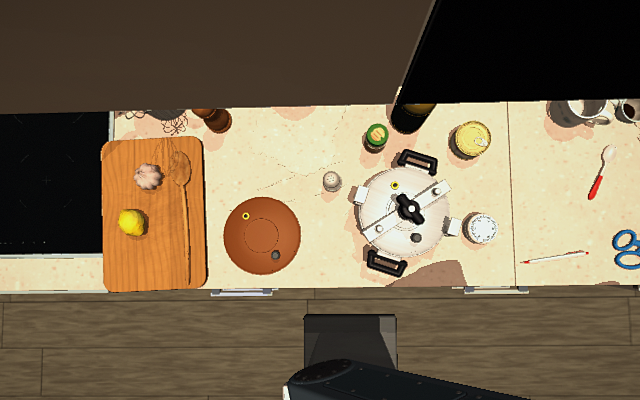

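The top view shows one steel pot at about (405,212), with the bar running from (375,232) to (440,187). The timer is at (480,228), the shaker at (331,181) and a jar at (376,137). The brown disc at (262,236) is the decoy. I'll enlarge the pot.

```bash
cat > h.py <<'E'
from plant import *
import cv2, numpy as np
from scipy.spatial.transform import Rotation as Ro
def cam(n):
    m=camera_model(n); f=200/np.tan(np.radians(m["fov_y"])/2)
    K=np.array([[f,0,m["cx"]],[0,f,m["cy"]],[0,0,1]])
    return K,cv2.Rodrigues(np.array(m["rvec"]))[0],np.array(m["tvec"])
def pix(n,u,v,z):
    K,R,t=cam(n); d=R.T@np.linalg.inv(K)@[u,v,1]; c=-R.T@t
    return c+d*(z-c[2])/d[2]
def proj(n,p):
    K,R,t=cam(n); q=K@(R@np.array(p)+t); return q[:2]/q[2]
def crop(n,f,u0,v0,w,h,s,img=None):
    img=grab_frame(n) if img is None else img
    c=cv2.resize(img[v0:v0+h,u0:u0+w],None,fx=s,fy=s,interpolation=cv2.INTER_CUBIC)
    for k in range(0,w,10): cv2.line(c,(k*s,0),(k*s,8 if k%50 else 16),(0,0,255),1)
    for k in range(0,h,10): cv2.line(c,(0,k*s),(8 if k%50 else 16,k*s),(0,0,255),1)
    cv2.imwrite("pics/"+f,c)
E
python3 - <<'E'
from h import *
crop("top","tc.png",340,140,130,140,5-1,cv2.imread("pics/top0.png"))
crop("scene","sc.png",310,130,120,110,6-1,cv2.imread("pics/scene0.png"))
for n in("top","scene"):
    K,R,t=cam(n);print(-R.T@t)
E
```

```text
[0.47016283 0.0267311  1.05607161]
[0.04178223 0.55771513 0.81839943]
```

View pics/tc.png

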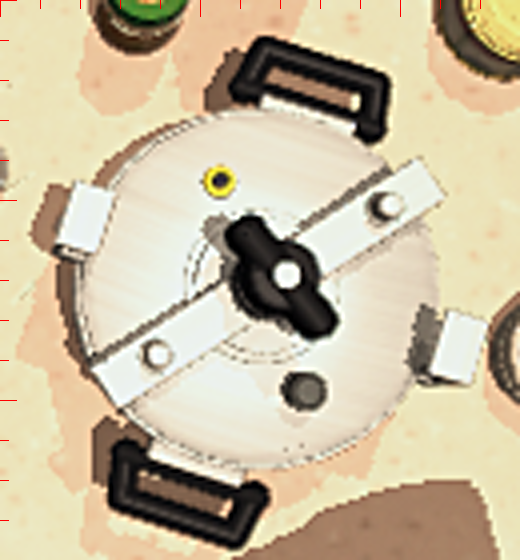

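View pics/sc.png

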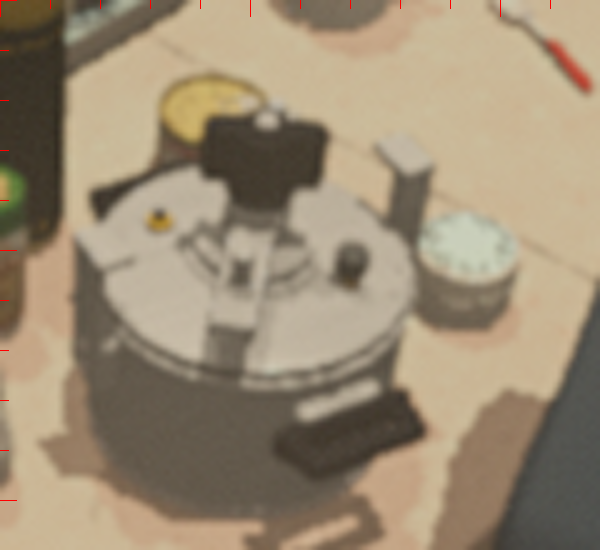

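```bash
python3 - <<'E'
from h import *
P=lambda x,y,z:pix("top",340+x/4,140+y/4,z)
a=P(156,350,.179);b=P(388,205,.179)
l1=P(88,215,.164);l2=P(460,345,.164);k=P(288,275,.213)
for n,v in dict(a=a,b=b,m=(a+b)/2,l1=l1,l2=l2,ml=(l1+l2)/2,k=k).items():print(n,v.round(4))
print(np.linalg.norm(a-b),np.linalg.norm(l1-l2),np.degrees(np.arctan2(*(a-b)[1::-1])),np.degrees(np.arctan2(*(l1-l2)[1::-1])))
h1=P(315,92,.092);h2=P(188,495,.092);print(h1,h2,(h1+h2)/2,np.linalg.norm(h1-h2),np.degrees(np.arctan2(*(h1-h2)[1::-1])))
w1=P(245,235,.212);w2=P(320,320,.212);print("wing",(w1+w2)/2,np.linalg.norm(w1-w2),np.degrees(np.arctan2(*(w1-w2)[1::-1])))
# neighbours
for n,(u,v,z) in dict(timer=(482,228,.047),shaker=(331,181,.09),jar=(376,134,.106)).items(): print(n,pix("top",u,v,z))
# scene check
# knob top white dot, scene
c=(a+b)/2
for p in ([c[0],c[1],.213],[a[0],a[1],.179],[b[0],b[1],.179],[l2[0],l2[1],.164]): print(proj("scene",p), (proj("scene",p)-[310,130])*5)
E
```

```text
a [ 0.4881 -0.044   0.179 ]
b [ 0.5532 -0.152   0.179 ]
m [ 0.5206 -0.098   0.179 ]
l1 [ 0.5524 -0.0147  0.164 ]
l2 [ 0.4886 -0.1861  0.164 ]
ml [ 0.5205 -0.1004  0.164 ]
k [ 0.5197 -0.1002  0.213 ]
0.1261710613341975 0.1828697017752328 121.09112053837784 69.5833149587613
[ 0.61996498 -0.13479073  0.092     ] [ 0.41681606 -0.0653077   0.092     ] [ 0.51839052 -0.10004922  0.092     ] 0.21470299460731176 -18.882227592124977
wing [ 0.51869484 -0.09786409  0.212     ] 0.049837412248538354 39.846129083182404
timer [ 0.48652851 -0.27000822  0.047     ]
shaker [0.58662868 0.04474013 0.09      ]
jar [ 0.67885275 -0.0482425   0.106     ]
[361.52469732 153.88505157] [257.62348659 119.42525784]
[356.60587634 179.44251897] [233.02938172 247.21259485]
[363.94069413 150.31619674] [269.70347063 101.58098372]
[389.66453511 159.44206123] [398.32267554 147.21030614]
```

```bash
cat >> h.py <<'E'
def heading():
    R=Ro.from_quat(sense()["eef_rot"]).as_matrix(); return np.degrees(np.arctan2(R[1,0],R[0,0]))
def goto(p,hd,n):
    s=sense(); p0=s["ee_pos"]; R0=Ro.from_quat(s["eef_rot"])
    c,sn=np.cos(np.radians(hd)),np.sin(np.radians(hd))
    R1=Ro.from_matrix(np.array([[c,sn,0],[sn,-c,0],[0,0,-1]]))
    rv=(R0.inv()*R1).as_rotvec()
    out=[]
    for i in range(n):
        Ri=R0*Ro.from_rotvec(rv*i/n)
        d=Ri.inv().apply((np.array(p)-p0)/n)*1000
        out.append([[round(x,1) for x in d],[round(x,3) for x in rv/n]])
    return out
def st():
    s=sense(); print("t",round(s["time"],2),"p",s["ee_pos"].round(4),"hd",round(heading(),2),"F",s["contact_force"].round(2),"M",s["torque"].round(3),"w",round(s["gripper_width"],4),"j6",round(s["joint_positions"][5],3))
E
python3 - <<'E'
from h import *
st(); print(goto([.488,-.044,.25],121.1,14))
E
```

```text
t 0.1 p [ 0.2478 -0.5731  0.2524] hd 23.37 F [-0.88 -0.28 -0.08] M [ 0.008  0.069 -0.038] w 0.0854 j6 -0.178
[[[np.float64(30.7), np.float64(-27.9), np.float64(0.2)], [np.float64(-0.0), np.float64(-0.0), np.float64(-0.122)]], [[np.float64(33.9), np.float64(-23.9), np.float64(0.2)], [np.float64(-0.0), np.float64(-0.0), np.float64(-0.122)]], [[np.float64(36.6), np.float64(-19.6), np.float64(0.2)], [np.float64(-0.0), np.float64(-0.0), np.float64(-0.122)]], [[np.float64(38.7), np.float64(-15.1), np.float64(0.2)], [np.float64(-0.0), np.float64(-0.0), np.float64(-0.122)]], [[np.float64(40.2), np.float64(-10.2), np.float64(0.2)], [np.float64(-0.0), np.float64(-0.0), np.float64(-0.122)]], [[np.float64(41.2), np.float64(-5.3), np.float64(0.2)], [np.float64(-0.0), np.float64(-0.0), np.float64(-0.122)]], [[np.float64(41.5), np.float64(-0.2), np.float64(0.2)], [np.float64(-0.0), np.float64(-0.0), np.float64(-0.122)]], [[np.float64(41.2), np.float64(4.8), np.float64(0.2)], [np.float64(-0.0), np.float64(-0.0), np.float64(-0.122)]], [[np.float64(40.3), np.float64(9.8), np.float64(0.2)], [np.float64(-0.0), np.float64(-0.0), np.float64(-0.122)]], [[np.float64(38.8), np.float64(14.6), np.float64(0.2)], [np.float64(-0.0), np.float64(-0.0), np.float64(-0.122)]], [[np.float64(36.8), np.float64(19.2), np.float64(0.2)], [np.float64(-0.0), np.float64(-0.0), np.float64(-0.122)]], [[np.float64(34.2), np.float64(23.6), np.float64(0.2)], [np.float64(-0.0), np.float64(-0.0), np.float64(-0.122)]], [[np.float64(31.1), np.float64(27.5), np.float64(0.2)], [np.float64(-0.0), np.float64(-0.0), np.float64(-0.122)]], [[np.float64(27.5), np.float64(31.1), np.float64(0.2)], [np.float64(-0.0), np.float64(-0.0), np.float64(-0.122)]]]
```

>>> play_rows --plan '[[[31,-28,0],[0,0,-0.122]],[[34,-24,0],[0,0,-0.122]],[[37,-20,0],[0,0,-0.122]],[[39,-15,0],[0,0,-0.122]],[[40,-10,0],[0,0,-0.122]],[[41,-5,0],[0,0,-0.122]],[[41,0,0],[0,0,-0.122]],[[41,5,0],[0,0,-0.122]],[[40,10,0],[0,0,-0.122]],[[39,15,0],[0,0,-0.122]]]' --grip 0 --newtons 25

```text
time: 1.1
ee_pos: [0.4156, -0.1837, 0.2486]
eef_rot: [0.673, 0.74, 0.0, -0.002]
contact_force: [0.9, -0.3, 0.2]
gripper_width: 0.0428
```

```bash
python3 - <<'E'
from h import *
st(); print([[list(map(float,a)) for a in r] for r in goto([.488,-.044,.245],121.1,8)])
E
```

```text
t 1.1 p [ 0.4156 -0.1837  0.2486] hd 95.44 F [ 0.88 -0.32  0.2 ] M [ 0.003 -0.049  0.048] w 0.0428 j6 -0.759
[[[16.5, 10.7, 0.5], [-0.0, -0.0, -0.056]], [[15.9, 11.6, 0.5], [-0.0, -0.0, -0.056]], [[15.2, 12.4, 0.5], [-0.0, -0.0, -0.056]], [[14.5, 13.3, 0.5], [-0.0, -0.0, -0.056]], [[13.7, 14.1, 0.5], [-0.0, -0.0, -0.056]], [[12.9, 14.8, 0.5], [-0.0, -0.0, -0.056]], [[12.1, 15.5, 0.5], [-0.0, -0.0, -0.056]], [[11.2, 16.2, 0.5], [-0.0, -0.0, -0.056]]]
```

>>> play_rows --plan '[[[17,11,0.5],[0,0,-0.056]],[[16,12,0.5],[0,0,-0.056]],[[16,13,0.5],[0,0,-0.056]],[[15,14,0.5],[0,0,-0.056]],[[14,14,0.5],[0,0,-0.056]],[[13,15,0.5],[0,0,-0.056]],[[12,15.5,0.5],[0,0,-0.056]],[[11,16,0.5],[0,0,-0.056]],[[0,0,0],[0,0,0]],[[0,0,0],[0,0,0]]]'

```text
time: 2.1
ee_pos: [0.4881, -0.0274, 0.2424]
eef_rot: [0.478, 0.878, 0.001, -0.006]
contact_force: [0.1, -0.2, 0.3]
gripper_width: 0.0431
```

```bash
python3 - <<'E'
from h import *
st(); print([[list(map(float,a)) for a in r] for r in goto([.488,-.044,.193],121.1,5)])
im=grab_frame("scene"); crop("scene","s1.png",300,90,140,110,5,im)
E
```

```text
t 2.1 p [ 0.4881 -0.0274  0.2424] hd 122.83 F [ 0.05 -0.2   0.26] M [0.021 0.058 0.012] w 0.0431 j6 -0.863
[[[-2.9, -1.8, 9.9], [-0.001, -0.002, 0.006]], [[-2.9, -1.8, 9.9], [-0.001, -0.002, 0.006]], [[-2.9, -1.8, 9.9], [-0.001, -0.002, 0.006]], [[-2.9, -1.8, 9.9], [-0.001, -0.002, 0.006]], [[-2.9, -1.7, 9.9], [-0.001, -0.002, 0.006]]]
```

View pics/s1.png

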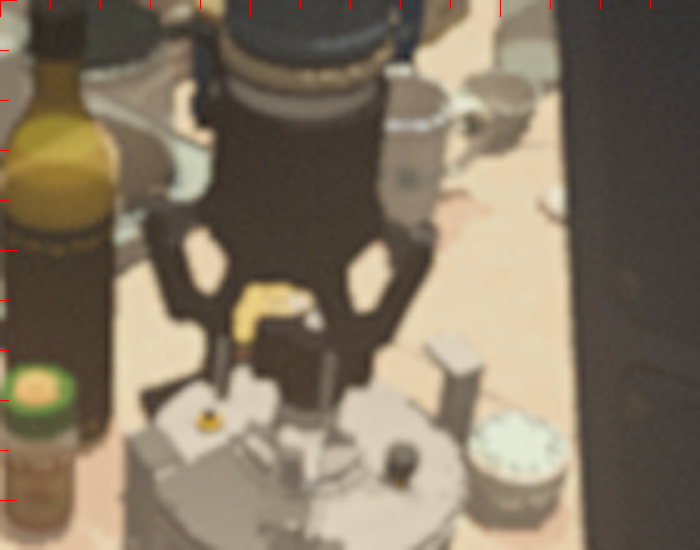

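The open gripper is above the stud (finger tips near crop 220,390 and 330,430). Next I correct it sideways and go down.

>>> play_rows --plan '[[[-5,-3,4],[-0.002,-0.003,0.01]],[[-5,-3,4],[-0.002,-0.003,0.01]],[[-4,-3,4],[-0.002,-0.003,0.01]],[[0,0,8],[0,0,0]],[[0,0,8],[0,0,0]],[[0,0,8],[0,0,0]],[[0,0,6],[0,0,0]],[[0,0,4],[0,0,0]],[[0,0,0],[0,0,0]],[[0,0,0],[0,0,0]]]'

```text
time: 3.15
ee_pos: [0.486, -0.0482, 0.1911]
eef_rot: [0.496, 0.869, 0.001, -0.002]
contact_force: [0.3, 1.3, -0.0]
gripper_width: 0.0426
```

```bash
python3 - <<'E'
from h import *
st(); print([[list(map(float,a)) for a in r] for r in goto([.488,-.044,.189],121.1,1)])
im=grab_frame("scene"); crop("scene","s2.png",300,110,140,110,5,im)
E
```

```text
t 3.15 p [ 0.486  -0.0482  0.1911] hd 120.57 F [ 0.29  1.28 -0.04] M [-0.037 -0.043  0.041] w 0.0426 j6 -0.865
[[[2.6, 3.9, 2.1], [-0.0, -0.004, -0.009]]]
```

View pics/s2.png

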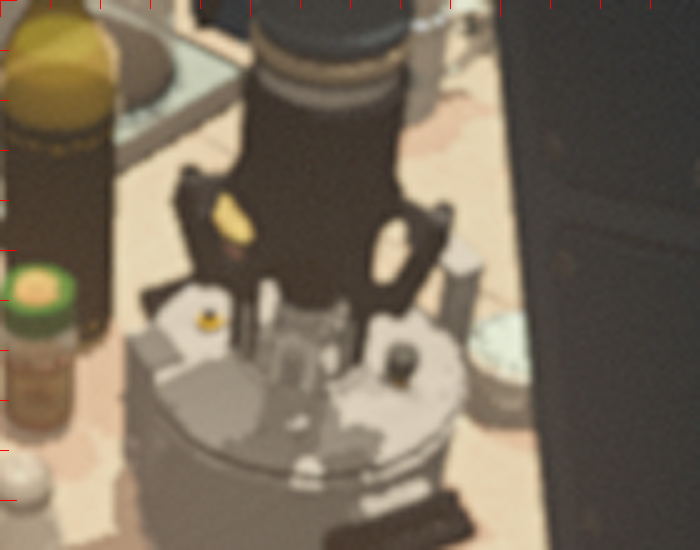

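The stud is standing between the fingers. I correct the last few mm and close.

>>> play_rows --plan '[[[2.5,4,1],[0,-0.004,-0.009]],[[0,0,1],[0,0,0]],[[0,0,0],[0,0,0]],[[0,0,0],[0,0,0]],[[0,0,0],[0,0,0]],[[0,0,0],[0,0,0]],[[0,0,0],[0,0,0]],[[0,0,0],[0,0,0]],[[0,0,0],[0,0,0]],[[0,0,0],[0,0,0]]]' --grip -1 --newtons 25

```text
time: 4.2
ee_pos: [0.4883, -0.0438, 0.1897]
eef_rot: [0.491, 0.871, -0.001, 0.001]
contact_force: [-0.6, -1.0, -0.7]
gripper_width: 0.0102
```

```bash
python3 - <<'E'
from h import *
st(); p=sense()["ee_pos"][:2]-[.520,-.0993]; print(np.hypot(*p),np.degrees(np.arctan2(p[1],p[0])))
E
```

```text
t 4.2 p [ 0.4883 -0.0438  0.1897] hd 121.19 F [-0.64 -1.05 -0.71] M [-0.018  0.011 -0.007] w 0.0102 j6 -0.86
0.06395700462734337 119.76093090777594
```

>>> play_rows --plan '[[[0,1,0],[0,0,0.015]],[[0,3,0],[0,0,0.05]],[[-0.2,5,0],[0,0,0.08]],[[-0.2,5,0],[0,0,0.08]],[[-0.2,5,0],[0,0,0.08]],[[-0.2,5,0],[0,0,0.08]],[[-0.2,5,0],[0,0,0.08]],[[-0.2,5,0],[0,0,0.08]],[[0,0,0],[0,0,0]],[[0,0,0],[0,0,0]]]'

```text
time: 5.2
ee_pos: [0.5216, -0.0355, 0.1897]
eef_rot: [0.715, 0.699, -0.002, 0.002]
contact_force: [0.1, -0.8, -0.0]
gripper_width: 0.0107
```

```bash
python3 - <<'E'
from h import *
st(); p=sense()["ee_pos"][:2]-[.520,-.0993]; print(np.hypot(*p),np.degrees(np.arctan2(p[1],p[0])))
E
```

```text
t 5.2 p [ 0.5216 -0.0355  0.1897] hd 88.73 F [ 0.06 -0.82 -0.02] M [-0.111  0.146  0.056] w 0.0107 j6 -0.254
0.0637702813482214 88.59574704862314
```

>>> play_rows --plan '[[[0,2.5,0],[0,0,0.04]],[[-0.1,3.2,0],[0,0,0.05]],[[-0.1,3.2,0],[0,0,0.05]],[[-0.1,2.5,0],[0,0,0.04]],[[0,1.9,0],[0,0,0.03]],[[0,1.3,0],[0,0,0.02]],[[0,1.3,0],[0,0,0.02]],[[0,1.3,0],[0,0,0.02]],[[0,0,0],[0,0,0]],[[0,0,0],[0,0,0]]]'

```text
time: 6.2
ee_pos: [0.5366, -0.0379, 0.1897]
eef_rot: [0.803, 0.596, -0.003, 0.001]
contact_force: [0.1, -0.1, -0.8]
gripper_width: 0.0103
```

```bash
python3 - <<'E'
from h import *
st(); p=sense()["ee_pos"][:2]-[.520,-.0993]; print(np.hypot(*p),np.degrees(np.arctan2(p[1],p[0])))
E
```

```text
t 6.2 p [ 0.5366 -0.0379  0.1897] hd 73.23 F [ 0.12 -0.11 -0.76] M [-0.042 -0.076  0.097] w 0.0103 j6 0.021
0.06363320879991746 74.85662773873703
```

>>> play_rows --plan '[[[0,1.2,0],[0,0,0.01]],[[0,1.2,0],[0,0,0.01]],[[0,1.2,0],[0,0,0.01]],[[0,1.2,0],[0,0,0.01]],[[0,1.2,0],[0,0,0.01]],[[0,1.2,0],[0,0,0.01]],[[0,1.2,0],[0,0,0]],[[0,1.5,0],[0,0,0]],[[0,1.5,0],[0,0,0]],[[0,1.5,0],[0,0,0]]]'

```text
time: 7.2
ee_pos: [0.5408, -0.0392, 0.1896]
eef_rot: [0.821, 0.571, -0.009, -0.007]
contact_force: [-6.1, 0.7, 4.6]
gripper_width: 0.0101
```

```bash
python3 - <<'E'
from h import *
st(); p=sense()["ee_pos"][:2]-[.520,-.0993]; print(np.hypot(*p),np.degrees(np.arctan2(p[1],p[0])))
E
```

```text
t 7.2 p [ 0.5408 -0.0392  0.1896] hd 69.58 F [-6.13  0.69  4.61] M [0.307 0.75  0.215] w 0.0101 j6 0.084
0.06361007112164044 70.94570546471186
```

>>> play_rows --plan '[[[0,2.5,0],[0,0,0]],[[0,3,0],[0,0,0]],[[0,3,0],[0,0,0]],[[0,3,0],[0,0,0]],[[0,3,0],[0,0,0]],[[0,3,0],[0,0,0]],[[0,3,0],[0,0,0]],[[0,3,0],[0,0,0]],[[0,3,0],[0,0,0]],[[0,3,0],[0,0,0]]]'

```text
time: 8.2
ee_pos: [0.5418, -0.0398, 0.1894]
eef_rot: [0.821, 0.57, -0.03, -0.034]
contact_force: [-8.2, 3.2, 5.0]
gripper_width: 0.0102
```

```bash
python3 - <<'E'
from h import *
st(); p=sense()["ee_pos"][:2]-[.520,-.0993]; print(np.hypot(*p),np.degrees(np.arctan2(p[1],p[0])))
E
```

```text
t 8.2 p [ 0.5418 -0.0398  0.1894] hd 69.55 F [-8.24  3.21  4.96] M [0.311 1.302 0.032] w 0.0102 j6 0.082
0.06338753355139418 69.90942799553986
```

The bar holds firm against about 9 N at 69.9°, and the expected home is about 70.5°, so it's home. I unload, open and rise.

>>> play_rows --plan '[[[0,0,0],[0,0,0]],[[0,0,0],[0,0,0]],[[0,0,0],[0,0,0]],[[0,0,0],[0,0,0]],[[0,0,0],[0,0,0]],[[0,0,-8],[0,0,0]],[[0,0,-15],[0,0,0]],[[0,0,-20],[0,0,0]],[[0,0,-20],[0,0,0]],[[0,0,-5],[0,0,0]]]' --grip -0.3

```text
time: 9.2
ee_pos: [0.5454, -0.0418, 0.2572]
eef_rot: [0.821, 0.569, -0.031, -0.034]
contact_force: [0.9, 0.4, 0.1]
gripper_width: 0.0299
```

```bash
python3 - <<'E'
from h import *
st(); print([[list(map(float,a)) for a in r] for r in goto([.45,0.05,.27],169,10)])
E
```

```text
t 9.2 p [ 0.5454 -0.0418  0.2572] hd 69.49 F [0.87 0.43 0.11] M [-0.002 -0.016  0.   ] w 0.0299 j6 0.083
[[[5.2, -12.2, -0.2], [-0.008, -0.007, -0.174]], [[7.3, -11.1, -0.4], [-0.008, -0.007, -0.174]], [[9.1, -9.7, -0.5], [-0.008, -0.007, -0.174]], [[10.6, -8.0, -0.7], [-0.008, -0.007, -0.174]], [[11.8, -6.0, -0.8], [-0.008, -0.007, -0.174]], [[12.7, -3.9, -0.9], [-0.008, -0.007, -0.174]], [[13.2, -1.6, -1.0], [-0.008, -0.007, -0.174]], [[13.2, 0.7, -1.1], [-0.008, -0.007, -0.174]], [[12.9, 3.0, -1.2], [-0.008, -0.007, -0.174]], [[12.2, 5.2, -1.3], [-0.008, -0.007, -0.174]]]
```

>>> play_rows --plan '[[[-14,-10,-2],[-0.008,-0.007,-0.145]],[[-14,-15,-2],[-0.008,-0.007,-0.145]],[[-10,-15,-2],[-0.008,-0.007,-0.145]],[[-5,-18,0],[-0.008,-0.007,-0.145]],[[0,-18,0],[-0.008,-0.007,-0.145]],[[5,-18,0],[-0.008,-0.007,-0.145]],[[10,-15,0],[-0.008,-0.007,-0.145]],[[10,-10,0],[-0.008,-0.007,-0.145]],[[10,-5,0],[-0.008,-0.007,-0.145]],[[5,0,0],[-0.008,-0.007,-0.145]]]' --grip 0

```text
time: 10.2
ee_pos: [0.4037, -0.0808, 0.2749]
eef_rot: [0.214, 0.977, -0.006, 0.015]
contact_force: [0.2, -0.4, 0.5]
gripper_width: 0.0429
```

```bash
python3 - <<'E'
from h import *
st()
im=grab_frame("top"); cv2.imwrite("pics/t3f.png",im); crop("top","t3.png",340,140,150,140,5-1,im)
im=grab_frame("scene"); cv2.imwrite("pics/s3f.png",im);crop("scene","s3.png",290,110,140,110,5,im)
E
```

```text
t 10.2 p [ 0.4037 -0.0808  0.2749] hd 155.26 F [ 0.24 -0.39  0.46] M [ 0.035  0.009 -0.007] w 0.0429 j6 -1.603
```

View pics/t3.png

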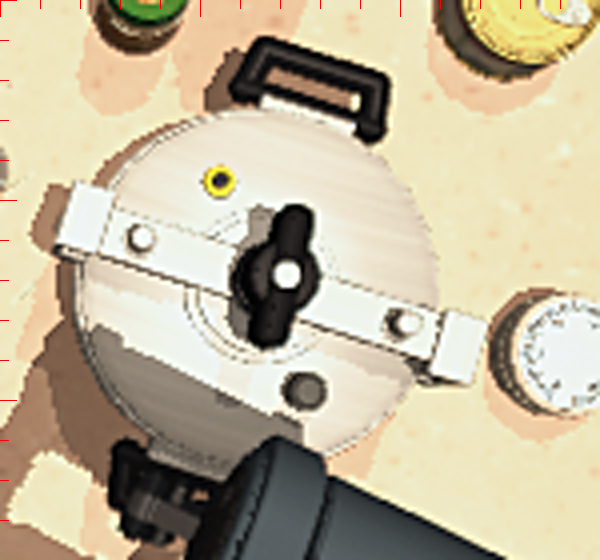

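View pics/s3.png

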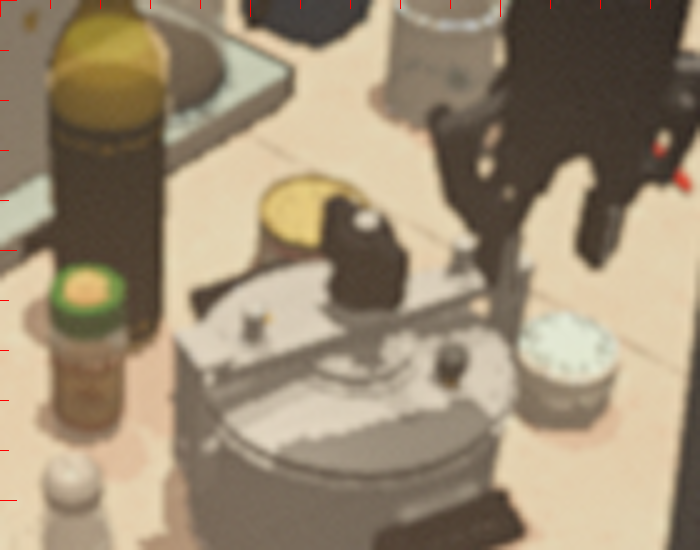

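The bar now runs under both lugs (crop 85,215 and 460,345). The studs are at crop (141,238) and (404,322), and the wing runs from (295,215) to (267,335).

```bash
python3 - <<'E'
from h import *
P=lambda x,y,z:pix("top",340+x/4,140+y/4,z)
a=P(141,236,.179);b=P(404,322,.179);d=a-b
print(np.degrees(np.arctan2(d[1],d[0])),np.linalg.norm(d),(a+b)/2)
im=cv2.imread("pics/t3f.png").astype(int)
sub=im[185:232,395:425]; m=(sub.max(2)<50); ys,xs=np.nonzero(m)
# wing axis
rect=cv2.minAreaRect(np.stack([xs+395,ys+185],1).astype(np.float32)); print(rect)
w1=P(295,215,.212);w2=P(267,335,.212);d=w1-w2
print("wing",(w1+w2)/2,np.linalg.norm(d),np.degrees(np.arctan2(d[1],d[0])))
k=P(288,275,.215);print(k)
st(); print([[list(map(float,a)) for a in r] for r in goto([.52,-.0993,.25],168.5,10)])
E
```

```text
70.75354476795083 0.12627464041519376 [ 0.52001987 -0.09790895  0.179     ]
((408.9852600097656, 208.191162109375), (19.722335815429688, 34.98571014404297), 30.963756561279297)
wing [ 0.51982417 -0.09729161  0.212     ] 0.05484748688313482 -14.625916568539502
[ 0.51953971 -0.09990601  0.215     ]
t 10.3 p [ 0.4038 -0.0808  0.2749] hd 154.89 F [ 0.53  0.   -0.02] M [-0.001  0.019  0.032] w 0.0425 j6 -1.597
[[[-11.2, 3.3, 2.8], [-0.001, 0.003, -0.024]], [[-11.3, 3.0, 2.8], [-0.001, 0.003, -0.024]], [[-11.4, 2.7, 2.8], [-0.001, 0.003, -0.024]], [[-11.5, 2.5, 2.7], [-0.001, 0.003, -0.024]], [[-11.5, 2.2, 2.7], [-0.001, 0.003, -0.024]], [[-11.6, 1.9, 2.7], [-0.001, 0.003, -0.024]], [[-11.6, 1.6, 2.6], [-0.001, 0.003, -0.024]], [[-11.7, 1.3, 2.6], [-0.001, 0.003, -0.024]], [[-11.7, 1.1, 2.6], [-0.001, 0.003, -0.024]], [[-11.7, 0.8, 2.5], [-0.001, 0.003, -0.024]]]
```

>>> play_rows --plan '[[[-14,4,3],[0,0.003,-0.024]],[[-14,4,3],[0,0.003,-0.024]],[[-14,3,3],[0,0.003,-0.024]],[[-14,3,3],[0,0.003,-0.024]],[[-14,2.5,3],[0,0.003,-0.024]],[[-14,2,3],[0,0.003,-0.024]],[[-14,1,3],[0,0.003,-0.024]],[[-12,1,3],[0,0.003,-0.024]],[[-6,0.5,2],[0,0.003,-0.015]],[[0,0,0],[0,0,0]]]'

```text
time: 11.3
ee_pos: [0.5456, -0.1067, 0.2472]
eef_rot: [0.115, 0.993, -0.006, 0.006]
contact_force: [-0.5, 0.6, -0.0]
gripper_width: 0.0431
```

```bash
python3 - <<'E'
from h import *
st(); print([[list(map(float,a)) for a in r] for r in goto([.5198,-.0988,.23],167,2)])
E
```

```text
t 11.3 p [ 0.5456 -0.1067  0.2472] hd 166.78 F [-0.51  0.55 -0.04] M [ 0.033 -0.002  0.014] w 0.0431 j6 -1.725
[[[13.5, 1.0, 8.4], [-0.005, 0.006, -0.002]], [[13.5, 0.9, 8.5], [-0.005, 0.006, -0.002]]]
```

>>> play_rows --plan '[[[9,0.6,0],[-0.004,0.005,0]],[[9,0.6,0],[-0.004,0.005,0]],[[7,0.6,0],[-0.003,0.004,0]],[[0,0,0],[0,0,0]],[[0,0,6],[0,0,0]],[[0,0,6],[0,0,0]],[[0,0,5],[0,0,0]],[[0,0,0],[0,0,0]],[[0,0,0],[0,0,0]],[[0,0,0],[0,0,0]]]'

```text
time: 12.3
ee_pos: [0.5177, -0.0977, 0.2283]
eef_rot: [0.116, 0.993, 0.001, -0.002]
contact_force: [0.4, 0.8, -0.5]
gripper_width: 0.0423
```

```bash
python3 - <<'E'
from h import *
st(); print([[list(map(float,a)) for a in r] for r in goto([.5198,-.0988,.205],167,1)])
im=grab_frame("scene"); crop("scene","s4.png",300,100,140,110,5,im)
E
```

```text
t 12.3 p [ 0.5177 -0.0977  0.2283] hd 166.68 F [ 0.38  0.8  -0.5 ] M [-0.015 -0.008 -0.068] w 0.0423 j6 -1.738
[[[-2.4, -0.6, 23.2], [0.002, -0.005, -0.006]]]
```

View pics/s4.png

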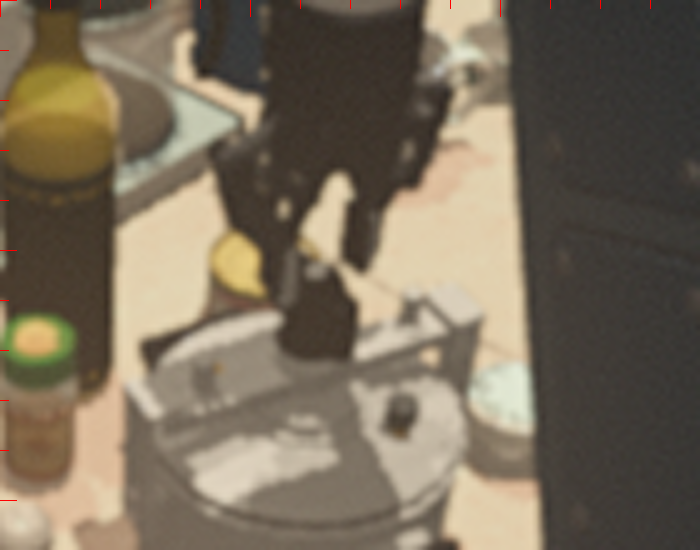

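The fingers straddle the wing (crop 310,290). I go down and close at 50 N.

>>> play_rows --plan '[[[-1.5,-0.5,6],[0.002,-0.005,-0.006]],[[-0.8,0,6],[0,0,0]],[[0,0,6],[0,0,0]],[[0,0,5],[0,0,0]],[[0,0,2],[0,0,0]],[[0,0,0],[0,0,0]],[[0,0,0],[0,0,0]],[[0,0,0],[0,0,0]],[[0,0,0],[0,0,0]],[[0,0,0],[0,0,0]]]'

```text
time: 13.35
ee_pos: [0.5205, -0.099, 0.2012]
eef_rot: [0.113, 0.994, -0.0, 0.001]
contact_force: [-0.3, 0.4, 0.3]
gripper_width: 0.0432
```

```bash
python3 - <<'E'
from h import *
st()
E
```

```text
t 13.35 p [ 0.5205 -0.099   0.2012] hd 167.06 F [-0.32  0.44  0.25] M [ 0.012  0.032 -0.005] w 0.0432 j6 -1.744
```

>>> play_rows --plan '[[[0,0,-3],[0,0,0]],[[0,0,0],[0,0,0]],[[0,0,0],[0,0,0]],[[0,0,0],[0,0,0]],[[0,0,0],[0,0,0]],[[0,0,0],[0,0,0]],[[0,0,0],[0,0,0]],[[0,0,0],[0,0,0]],[[0,0,0],[0,0,0]],[[0,0,0],[0,0,0]]]' --grip -1 --newtons 50

```text
time: 14.35
ee_pos: [0.5207, -0.0994, 0.2049]
eef_rot: [0.112, 0.994, -0.001, 0.001]
contact_force: [0.1, -0.4, 0.7]
gripper_width: 0.0153
```

```bash
python3 - <<'E'
from h import *
st()
E
```

```text
t 14.35 p [ 0.5207 -0.0994  0.2049] hd 167.09 F [ 0.1  -0.39  0.7 ] M [-0.038  0.052  0.031] w 0.0153 j6 -1.744
```

```bash
cat >> h.py <<'E'
def kt():
    s=sense(); hd=heading(); print("t %.2f p %s turned %.4f rad Mz %.3f j6 %.4f tau6 %.3f Fz %.1f w %.4f"%(s["time"],s["ee_pos"].round(4),np.radians((167.09-hd)%360),s["torque"][2],s["joint_positions"][5],s["joint_efforts"][5],s["contact_force"][2],s["gripper_width"]), s["contact_force"].round(1))
E
python3 -c "from h import *;kt()"
```

```text
t 14.35 p [ 0.5207 -0.0994  0.2049] turned 0.0000 rad Mz 0.031 j6 -1.7439 tau6 0.031 Fz 0.7 w 0.0153 [ 0.1 -0.4  0.7]
```

>>> play_rows --plan '[[[0,0,0],[0,0,0.03]],[[0,0,0.07],[0,0,0.06]],[[0,0,0.07],[0,0,0.06]],[[0,0,0.07],[0,0,0.06]],[[0,0,0.07],[0,0,0.06]],[[0,0,0.07],[0,0,0.06]],[[0,0,0.07],[0,0,0.06]],[[0,0,0.07],[0,0,0.04]],[[0,0,0],[0,0,0]],[[0,0,0],[0,0,0]]]'

```text
time: 15.35
ee_pos: [0.5205, -0.0999, 0.205]
eef_rot: [0.329, 0.944, -0.001, 0.001]
contact_force: [0.2, -0.3, -0.1]
gripper_width: 0.0156
```

```bash
python3 -c "from h import *;kt()"
```

```text
t 15.35 p [ 0.5205 -0.0999  0.205 ] turned 0.4458 rad Mz -0.064 j6 -1.2975 tau6 -0.043 Fz -0.1 w 0.0156 [ 0.2 -0.3 -0.1]
```

>>> play_rows --plan '[[[0,0,0.2],[0,0,0.03]],[[0,0,0.2],[0,0,0.06]],[[0,0,0.2],[0,0,0.06]],[[0,0,0.2],[0,0,0.06]],[[0,0,0.2],[0,0,0.06]],[[0,0,0.1],[0,0,0.06]],[[0,0,0.1],[0,0,0.06]],[[0,0,0.1],[0,0,0.04]],[[0,0,0],[0,0,0]],[[0,0,0],[0,0,0]]]'

```text
time: 16.35
ee_pos: [0.52, -0.1003, 0.205]
eef_rot: [0.532, 0.847, -0.002, 0.002]
contact_force: [-0.3, -0.3, 0.9]
gripper_width: 0.0157
```

```bash
python3 -c "from h import *;kt()"
```

```text
t 16.35 p [ 0.52   -0.1003  0.205 ] turned 0.8964 rad Mz 0.011 j6 -0.8460 tau6 -0.028 Fz 0.9 w 0.0157 [-0.3 -0.3  0.9]
```

>>> play_rows --plan '[[[0,0,0.2],[0,0,0.03]],[[0,0,0.2],[0,0,0.06]],[[0,0,0.2],[0,0,0.06]],[[0,0,0.2],[0,0,0.06]],[[0,0,0.2],[0,0,0.06]],[[0,0,0.1],[0,0,0.06]],[[0,0,0.1],[0,0,0.04]],[[0,0,0.1],[0,0,0.02]],[[0,0,0],[0,0,0]],[[0,0,0],[0,0,0]]]'

```text
time: 17.35
ee_pos: [0.5195, -0.1004, 0.205]
eef_rot: [0.693, 0.721, -0.002, 0.002]
contact_force: [0.2, 0.5, 1.0]
gripper_width: 0.0152
```

```bash
python3 -c "from h import *;kt()"
```

```text
t 17.35 p [ 0.5195 -0.1004  0.205 ] turned 1.3065 rad Mz -0.031 j6 -0.4350 tau6 -0.035 Fz 1.0 w 0.0152 [0.2 0.5 1. ]
```

>>> play_rows --plan '[[[0,0,1],[0,0,0.03]],[[0,0,0],[0,0,0.05]],[[0,0,0],[0,0,0.05]],[[0,0,0],[0,0,0.05]],[[0,0,0],[0,0,0.05]],[[0,0,0],[0,0,0.05]],[[0,0,0],[0,0,0.03]],[[0,0,0],[0,0,0]],[[0,0,0],[0,0,0]],[[0,0,0],[0,0,0]]]'

```text
time: 18.35
ee_pos: [0.5191, -0.1003, 0.2049]
eef_rot: [0.8, 0.6, -0.002, 0.002]
contact_force: [-0.4, 0.3, 1.4]
gripper_width: 0.0152
```

```bash
python3 -c "from h import *;kt()"
```

```text
t 18.35 p [ 0.5191 -0.1003  0.2049] turned 1.6300 rad Mz -0.063 j6 -0.1110 tau6 -0.058 Fz 1.4 w 0.0152 [-0.4  0.3  1.4]
```

>>> play_rows --plan '[[[0,0,0.7],[0,0,0.03]],[[0,0,0],[0,0,0.04]],[[0,0,0],[0,0,0.04]],[[0,0,0],[0,0,0.04]],[[0,0,0],[0,0,0.04]],[[0,0,0],[0,0,0.03]],[[0,0,0],[0,0,0.03]],[[0,0,0],[0,0,0]],[[0,0,0],[0,0,0]],[[0,0,0],[0,0,0]]]'

```text
time: 19.35
ee_pos: [0.5188, -0.1002, 0.205]
eef_rot: [0.872, 0.49, -0.002, 0.002]
contact_force: [-0.5, -0.9, 1.5]
gripper_width: 0.0154
```

```bash
python3 -c "from h import *;kt()"
```

```text
t 19.35 p [ 0.5188 -0.1002  0.205 ] turned 1.8914 rad Mz -0.050 j6 0.1510 tau6 -0.059 Fz 1.5 w 0.0154 [-0.5 -0.9  1.5]
```

>>> play_rows --plan '[[[0,0,0],[0,0,0.03]],[[0,0,0],[0,0,0.04]],[[0,0,0],[0,0,0.04]],[[0,0,0],[0,0,0.04]],[[0,0,0],[0,0,0.04]],[[0,0,0],[0,0,0.03]],[[0,0,0],[0,0,0.03]],[[0,0,0],[0,0,0]],[[0,0,0],[0,0,0]],[[0,0,0],[0,0,0]]]'

```text
time: 20.35
ee_pos: [0.5185, -0.1, 0.2049]
eef_rot: [0.929, 0.37, -0.002, 0.002]
contact_force: [-0.4, -1.0, 2.2]
gripper_width: 0.0152
```

```bash
python3 -c "from h import *;kt()"
```

```text
t 20.35 p [ 0.5185 -0.1     0.2049] turned 2.1573 rad Mz 0.020 j6 0.4173 tau6 -0.023 Fz 2.2 w 0.0152 [-0.4 -1.   2.2]
```

>>> play_rows --plan '[[[0,0,0],[0,0,0.03]],[[0,0,0],[0,0,0.04]],[[0,0,0],[0,0,0.04]],[[0,0,0],[0,0,0.04]],[[0,0,0],[0,0,0.04]],[[0,0,0],[0,0,0.03]],[[0,0,0],[0,0,0.03]],[[0,0,0],[0,0,0]],[[0,0,0],[0,0,0]],[[0,0,0],[0,0,0]]]'

```text
time: 21.35
ee_pos: [0.5184, -0.0997, 0.205]
eef_rot: [0.97, 0.244, -0.002, 0.002]
contact_force: [-1.0, -0.4, 2.1]
gripper_width: 0.0154
```

```bash
python3 -c "from h import *;kt()"
```

```text
t 21.35 p [ 0.5184 -0.0997  0.205 ] turned 2.4242 rad Mz -0.067 j6 0.6845 tau6 -0.008 Fz 2.1 w 0.0154 [-1.  -0.4  2.1]
```

>>> play_rows --plan '[[[0,0,0],[0,0,0.03]],[[0,0,0],[0,0,0.04]],[[0,0,0],[0,0,0.04]],[[0,0,0],[0,0,0.04]],[[0,0,0],[0,0,0.04]],[[0,0,0],[0,0,0.03]],[[0,0,0],[0,0,0.03]],[[0,0,0],[0,0,0]],[[0,0,0],[0,0,0]],[[0,0,0],[0,0,0]]]'

```text
time: 22.35
ee_pos: [0.5182, -0.0994, 0.205]
eef_rot: [0.994, 0.113, -0.002, 0.003]
contact_force: [-1.3, -0.6, 1.8]
gripper_width: 0.0152
```

```bash
python3 -c "from h import *;kt()"
```

```text
t 22.35 p [ 0.5182 -0.0994  0.205 ] turned 2.6901 rad Mz 0.082 j6 0.9510 tau6 0.037 Fz 1.8 w 0.0152 [-1.3 -0.6  1.8]
```

>>> play_rows --plan '[[[0,0,0],[0,0,0.02]],[[0,0,0],[0,0,0.03]],[[0,0,0],[0,0,0.03]],[[0,0,0],[0,0,0.02]],[[0,0,0],[0,0,0]],[[0,0,0],[0,0,0]],[[0,0,0],[0,0,0]],[[0,0,0],[0,0,0]],[[0,0,0],[0,0,0]],[[0,0,0],[0,0,0]]]'

```text
time: 23.35
ee_pos: [0.5182, -0.0992, 0.205]
eef_rot: [0.998, 0.06, -0.002, 0.003]
contact_force: [0.2, -0.6, 2.6]
gripper_width: 0.0151
```

```bash
python3 -c "from h import *;kt()"
```

```text
t 23.35 p [ 0.5182 -0.0992  0.205 ] turned 2.7957 rad Mz 0.070 j6 1.0566 tau6 0.061 Fz 2.6 w 0.0151 [ 0.2 -0.6  2.6]
```

>>> play_rows --plan '[[[0,0,0],[0,0,0.02]],[[0,0,0],[0,0,0.03]],[[0,0,0],[0,0,0.03]],[[0,0,0],[0,0,0.02]],[[0,0,0],[0,0,0]],[[0,0,0],[0,0,0]],[[0,0,0],[0,0,0]],[[0,0,0],[0,0,0]],[[0,0,0],[0,0,0]],[[0,0,0],[0,0,0]]]'

```text
time: 24.35
ee_pos: [0.5182, -0.0991, 0.205]
eef_rot: [1.0, 0.007, -0.002, 0.003]
contact_force: [-0.3, -0.3, 1.5]
gripper_width: 0.0149
```

```bash
python3 -c "from h import *;kt()"
```

```text
t 24.35 p [ 0.5182 -0.0991  0.205 ] turned 2.9014 rad Mz 0.079 j6 1.1625 tau6 0.092 Fz 1.5 w 0.0149 [-0.3 -0.3  1.5]
```

```bash
cat >> h.py <<'E'
def avg(n=10):
    M=[];T=[];H=[]
    for i in range(n):
        s=sense();M.append(s["torque"][2]);T.append(s["joint_efforts"][5]);H.append(s["joint_positions"][5]); 
        if i<n-1: grab_frame("top")
    M=np.array(M);T=np.array(T);print("t %.2f turned %.4f j6 %.4f Mz %.3f+-%.3f tau %.3f+-%.3f"%(s["time"],np.radians((167.09-heading())%360),H[-1],M.mean(),M.std()/n**.5,T.mean(),T.std()/n**.5),T.round(3),M.round(3))
E
python3 -c "from h import *;avg()"
```

```text
t 24.80 turned 2.9014 j6 1.1625 Mz 0.084+-0.011 tau 0.092+-0.000 [0.092 0.092 0.092 0.092 0.092 0.092 0.092 0.092 0.092 0.092] [0.079 0.103 0.061 0.165 0.11  0.063 0.079 0.079 0.056 0.04 ]
```

>>> play_rows --plan '[[[0,0,0],[0,0,0.02]],[[0,0,0],[0,0,0.03]],[[0,0,0],[0,0,0.03]],[[0,0,0],[0,0,0.02]],[[0,0,0],[0,0,0]],[[0,0,0],[0,0,0]],[[0,0,0],[0,0,0]],[[0,0,0],[0,0,0]],[[0,0,0],[0,0,0]],[[0,0,0],[0,0,0]]]'

```text
time: 25.8
ee_pos: [0.5182, -0.099, 0.205]
eef_rot: [0.999, -0.045, -0.002, 0.003]
contact_force: [-0.6, -0.5, 1.9]
gripper_width: 0.0153
```

```bash
python3 -c "from h import *;kt()"
```

```text
t 25.80 p [ 0.5182 -0.099   0.205 ] turned 3.0071 rad Mz 0.142 j6 1.2684 tau6 0.124 Fz 1.9 w 0.0153 [-0.6 -0.5  1.9]
```

>>> play_rows --plan '[[[0,0,0],[0,0,0.02]],[[0,0,0],[0,0,0.03]],[[0,0,0],[0,0,0.03]],[[0,0,0],[0,0,0.02]],[[0,0,0],[0,0,0]],[[0,0,0],[0,0,0]],[[0,0,0],[0,0,0]],[[0,0,0],[0,0,0]],[[0,0,0],[0,0,0]],[[0,0,0],[0,0,0]]]'

```text
time: 26.8
ee_pos: [0.5182, -0.0989, 0.2051]
eef_rot: [0.995, -0.098, -0.001, 0.003]
contact_force: [-0.4, -0.7, 1.7]
gripper_width: 0.0153
```

```bash
python3 -c "from h import *;kt()"
```

```text
t 26.80 p [ 0.5182 -0.0989  0.2051] turned 3.1129 rad Mz 0.150 j6 1.3743 tau6 0.153 Fz 1.7 w 0.0153 [-0.4 -0.7  1.7]
```

>>> play_rows --plan '[[[0,0,0],[0,0,-0.01]],[[0,0,0],[0,0,-0.01]],[[0,0,0],[0,0,-0.01]],[[0,0,0],[0,0,0]],[[0,0,0],[0,0,0]],[[0,0,0],[0,0,0]],[[0,0,0],[0,0,0]],[[0,0,0],[0,0,0]],[[0,0,0],[0,0,0]],[[0,0,0],[0,0,0]]]'

```text
time: 27.8
ee_pos: [0.5182, -0.0989, 0.205]
eef_rot: [0.997, -0.082, -0.001, 0.003]
contact_force: [-0.6, -1.3, 2.4]
gripper_width: 0.0153
```

```bash
python3 -c "from h import *;kt()"
```

```text
t 27.80 p [ 0.5182 -0.0989  0.205 ] turned 3.0809 rad Mz 0.090 j6 1.3422 tau6 0.085 Fz 2.4 w 0.0153 [-0.6 -1.3  2.4]
```

>>> play_rows --plan '[[[0,0,0],[0,0,-0.01]],[[0,0,0],[0,0,-0.01]],[[0,0,0],[0,0,-0.01]],[[0,0,0],[0,0,-0.01]],[[0,0,0],[0,0,0]],[[0,0,0],[0,0,0]],[[0,0,0],[0,0,0]],[[0,0,0],[0,0,0]],[[0,0,0],[0,0,0]],[[0,0,0],[0,0,0]]]'

```text
time: 28.8
ee_pos: [0.5182, -0.0989, 0.205]
eef_rot: [0.998, -0.061, -0.001, 0.002]
contact_force: [-1.3, -0.3, 2.3]
gripper_width: 0.0152
```

```bash
python3 -c "from h import *;kt()"
```

```text
t 28.80 p [ 0.5182 -0.0989  0.205 ] turned 3.0386 rad Mz -0.046 j6 1.2996 tau6 -0.028 Fz 2.3 w 0.0152 [-1.3 -0.3  2.3]
```

>>> play_rows --plan '[[[0,0,0],[0,0,0]],[[0,0,0],[0,0,0]],[[0,0,0],[0,0,0.01]],[[0,0,0],[0,0,0.01]],[[0,0,0],[0,0,0.01]],[[0,0,0],[0,0,0.01]],[[0,0,0],[0,0,0.01]],[[0,0,0],[0,0,0.01]],[[0,0,0],[0,0,0.01]],[[0,0,0],[0,0,0.01]]]'

```text
time: 29.8
ee_pos: [0.5182, -0.0988, 0.205]
eef_rot: [0.995, -0.103, -0.001, 0.003]
contact_force: [-1.3, -0.1, 1.5]
gripper_width: 0.0151
```

```bash
python3 -c "
from h import *
kt();print(sense()['qvel'][5]);grab_frame('top');kt();grab_frame('top');kt();print(sense()['qvel'][5])"
```

```text
t 29.80 p [ 0.5182 -0.0988  0.205 ] turned 3.1227 rad Mz 0.288 j6 1.3843 tau6 0.186 Fz 1.5 w 0.0151 [-1.3 -0.1  1.5]
0.10506491012560337
t 29.85 p [ 0.5182 -0.0988  0.2051] turned 3.1230 rad Mz 0.237 j6 1.3847 tau6 0.217 Fz 2.3 w 0.0154 [-1.2 -1.4  2.3]
t 29.90 p [ 0.5182 -0.0988  0.205 ] turned 3.1224 rad Mz 0.103 j6 1.3841 tau6 0.175 Fz 2.8 w 0.0151 [-0.7 -0.3  2.8]
-0.0074147327113844195
```

Moving torque is about 0.2 N m here, but the earlier at-rest readings blur where contact began. I'll back off and come forward again slowly, reading the torque while moving, to fix the contact angle.

>>> play_rows --plan '[[[0,0,0],[0,0,-0.05]],[[0,0,0],[0,0,-0.1]],[[0,0,0],[0,0,-0.13]],[[0,0,0],[0,0,-0.13]],[[0,0,0],[0,0,-0.13]],[[0,0,0],[0,0,-0.13]],[[0,0,0],[0,0,-0.13]],[[0,0,0],[0,0,-0.1]],[[0,0,0],[0,0,-0.05]],[[0,0,0],[0,0,0]]]'

```text
time: 30.9
ee_pos: [0.5185, -0.1, 0.205]
eef_rot: [0.927, 0.376, -0.002, 0.002]
contact_force: [-1.1, 0.3, 2.0]
gripper_width: 0.0153
```

```bash
python3 -c "from h import *;kt()"
```

```text
t 30.90 p [ 0.5185 -0.1     0.205 ] turned 2.1461 rad Mz 0.008 j6 0.4048 tau6 -0.105 Fz 2.0 w 0.0153 [-1.1  0.3  2. ]
```

>>> play_rows --plan '[[[0,0,0],[0,0,0.02]],[[0,0,0],[0,0,0.02]],[[0,0,0],[0,0,0.02]],[[0,0,0],[0,0,0.02]],[[0,0,0],[0,0,0.02]],[[0,0,0],[0,0,0.02]],[[0,0,0],[0,0,0.02]],[[0,0,0],[0,0,0.02]],[[0,0,0],[0,0,0.02]],[[0,0,0],[0,0,0.02]]]'

```text
time: 31.9
ee_pos: [0.5184, -0.0998, 0.205]
eef_rot: [0.963, 0.271, -0.002, 0.002]
contact_force: [-0.6, -0.4, 2.5]
gripper_width: 0.015
```

```bash
python3 -c "from h import *;kt()"
```

```text
t 31.90 p [ 0.5184 -0.0998  0.205 ] turned 2.3671 rad Mz 0.013 j6 0.6260 tau6 -0.078 Fz 2.5 w 0.0150 [-0.6 -0.4  2.5]
```

>>> play_rows --plan '[[[0,0,0],[0,0,0.02]],[[0,0,0],[0,0,0.02]],[[0,0,0],[0,0,0.02]],[[0,0,0],[0,0,0.02]],[[0,0,0],[0,0,0.02]],[[0,0,0],[0,0,0.02]],[[0,0,0],[0,0,0.02]],[[0,0,0],[0,0,0.02]],[[0,0,0],[0,0,0.02]],[[0,0,0],[0,0,0.02]]]'

```text
time: 32.9
ee_pos: [0.5182, -0.0995, 0.205]
eef_rot: [0.986, 0.165, -0.002, 0.002]
contact_force: [0.1, 0.4, 2.3]
gripper_width: 0.0152
```

```bash
python3 -c "from h import *;kt()"
```

```text
t 32.90 p [ 0.5182 -0.0995  0.205 ] turned 2.5850 rad Mz 0.145 j6 0.8439 tau6 -0.034 Fz 2.3 w 0.0152 [0.1 0.4 2.3]
```

```bash
python3 -c "from h import *;avg(5)"
```

```text
t 33.10 turned 2.5836 j6 0.8424 Mz 0.045+-0.024 tau 0.013+-0.016 [-0.034  0.064  0.046  0.002 -0.013] [ 0.145  0.05   0.023  0.021 -0.017]
```

>>> play_rows --plan '[[[0,0,0],[0,0,0.02]],[[0,0,0],[0,0,0.02]],[[0,0,0],[0,0,0.02]],[[0,0,0],[0,0,0.02]],[[0,0,0],[0,0,0.02]],[[0,0,0],[0,0,0.02]],[[0,0,0],[0,0,0.02]],[[0,0,0],[0,0,0.02]],[[0,0,0],[0,0,0.02]],[[0,0,0],[0,0,0.02]]]'

```text
time: 34.1
ee_pos: [0.5182, -0.0993, 0.205]
eef_rot: [0.998, 0.058, -0.001, 0.002]
contact_force: [-0.3, 1.1, 2.3]
gripper_width: 0.0152
```

```bash
python3 -c "from h import *;kt();avg(5)"
```

```text
t 34.10 p [ 0.5182 -0.0993  0.205 ] turned 2.7997 rad Mz 0.144 j6 1.0587 tau6 0.023 Fz 2.3 w 0.0152 [-0.3  1.1  2.3]
t 34.30 turned 2.7983 j6 1.0572 Mz 0.063+-0.025 tau 0.066+-0.016 [0.023 0.116 0.098 0.054 0.039] [ 0.144  0.062 -0.018  0.1    0.025]
```

>>> play_rows --plan '[[[0,0,0],[0,0,0.02]],[[0,0,0],[0,0,0.02]],[[0,0,0],[0,0,0.02]],[[0,0,0],[0,0,0.02]],[[0,0,0],[0,0,0.02]],[[0,0,0],[0,0,0.02]],[[0,0,0],[0,0,0.02]],[[0,0,0],[0,0,0.02]],[[0,0,0],[0,0,0.02]],[[0,0,0],[0,0,0.02]]]'

```text
time: 35.3
ee_pos: [0.5182, -0.099, 0.205]
eef_rot: [0.999, -0.049, -0.001, 0.002]
contact_force: [-0.5, 0.7, 1.8]
gripper_width: 0.0152
```

```bash
python3 -c "from h import *;kt();avg(5)"
```

```text
t 35.30 p [ 0.5182 -0.099   0.205 ] turned 3.0143 rad Mz 0.227 j6 1.2734 tau6 0.084 Fz 1.8 w 0.0152 [-0.5  0.7  1.8]
t 35.50 turned 3.0129 j6 1.2720 Mz 0.124+-0.024 tau 0.125+-0.016 [0.084 0.175 0.156 0.112 0.098] [0.227 0.073 0.11  0.101 0.108]
```

>>> play_rows --plan '[[[0,0,0],[0,0,-0.08]],[[0,0,0],[0,0,-0.13]],[[0,0,0],[0,0,-0.14]],[[0,0,0],[0,0,-0.14]],[[0,0,0],[0,0,-0.14]],[[0,0,0],[0,0,-0.14]],[[0,0,0],[0,0,-0.14]],[[0,0,0],[0,0,-0.1]],[[0,0,0],[0,0,-0.05]],[[0,0,0],[0,0,0]]]'

```text
time: 36.5
ee_pos: [0.5188, -0.1003, 0.205]
eef_rot: [0.878, 0.478, -0.001, 0.002]
contact_force: [0.5, 0.5, 2.4]
gripper_width: 0.0156
```

>>> play_rows --plan '[[[0,0,0],[0,0,0.02]],[[0,0,0],[0,0,0.02]],[[0,0,0],[0,0,0.02]],[[0,0,0],[0,0,0.02]],[[0,0,0],[0,0,0.02]],[[0,0,0],[0,0,0.02]],[[0,0,0],[0,0,0.02]],[[0,0,0],[0,0,0.02]],[[0,0,0],[0,0,0.02]],[[0,0,0],[0,0,0.02]]]'

```text
time: 37.5
ee_pos: [0.5186, -0.1001, 0.2049]
eef_rot: [0.926, 0.379, -0.001, 0.002]
contact_force: [-0.6, 0.1, 2.8]
gripper_width: 0.0152
```

```bash
python3 -c "from h import *;kt();avg(5)"
```

```text
t 37.50 p [ 0.5186 -0.1001  0.2049] turned 2.1397 rad Mz 0.044 j6 0.3964 tau6 -0.080 Fz 2.8 w 0.0152 [-0.6  0.1  2.8]
t 37.70 turned 2.1383 j6 0.3948 Mz -0.051+-0.025 tau -0.029+-0.016 [-0.08   0.017  0.007 -0.036 -0.051] [ 0.044 -0.087 -0.069 -0.023 -0.118]
```

>>> play_rows --plan '[[[0,0,0],[0,0,0.02]],[[0,0,0],[0,0,0.02]],[[0,0,0],[0,0,0.02]],[[0,0,0],[0,0,0.02]],[[0,0,0],[0,0,0.02]],[[0,0,0],[0,0,0.02]],[[0,0,0],[0,0,0.02]],[[0,0,0],[0,0,0.02]],[[0,0,0],[0,0,0.02]],[[0,0,0],[0,0,0.02]]]'

```text
time: 38.7
ee_pos: [0.5184, -0.0999, 0.2049]
eef_rot: [0.961, 0.277, -0.001, 0.001]
contact_force: [-1.5, 1.6, 2.6]
gripper_width: 0.0152
```

```bash
python3 -c "from h import *;kt();avg(5)"
```

```text
t 38.70 p [ 0.5184 -0.0999  0.2049] turned 2.3549 rad Mz 0.048 j6 0.6116 tau6 -0.078 Fz 2.6 w 0.0152 [-1.5  1.6  2.6]
t 38.90 turned 2.3535 j6 0.6100 Mz -0.038+-0.021 tau -0.028+-0.016 [-0.078  0.019  0.007 -0.037 -0.052] [ 0.048 -0.07  -0.067 -0.02  -0.079]
```

The free level is flat (−0.079 N m at 2.14 and at 2.36). The rise points, −0.034 at 2.585, 0.023 at 2.80 and 0.084 at 3.014, put contact at 2.42–2.43 rad. The grip's twist stiffness is about 2.4 N m/rad, so 0.785 rad at the knob plus the spring-back needs the tool at about 3.34.

>>> play_rows --plan '[[[0,0,0],[0,0,0.05]],[[0,0,0],[0,0,0.1]],[[0,0,0],[0,0,0.1]],[[0,0,0],[0,0,0.1]],[[0,0,0],[0,0,0.1]],[[0,0,0],[0,0,0.1]],[[0,0,0],[0,0,0.1]],[[0,0,0],[0,0,0.06]],[[0,0,0],[0,0,0.02]],[[0,0,0],[0,0,0.02]]]'

```text
time: 39.9
ee_pos: [0.5182, -0.0989, 0.205]
eef_rot: [0.994, -0.105, -0.001, 0.001]
contact_force: [-1.1, 1.6, 3.3]
gripper_width: 0.0153
```

```bash
python3 -c "from h import *;kt()"
```

```text
t 39.90 p [ 0.5182 -0.0989  0.205 ] turned 3.1272 rad Mz 0.279 j6 1.3850 tau6 0.138 Fz 3.3 w 0.0153 [-1.1  1.6  3.3]
```

>>> play_rows --plan '[[[0,0,0],[0,0,0.02]],[[0,0,0],[0,0,0.02]],[[0,0,0],[0,0,0.02]],[[0,0,0],[0,0,0.02]],[[0,0,0],[0,0,0.02]],[[0,0,0],[0,0,0.02]],[[0,0,0],[0,0,0.02]],[[0,0,0],[0,0,0.02]],[[0,0,0],[0,0,0.02]],[[0,0,0],[0,0,0.02]]]'

```text
time: 40.9
ee_pos: [0.5183, -0.0986, 0.2051]
eef_rot: [0.977, -0.211, -0.001, 0.001]
contact_force: [-0.9, 2.1, 3.3]
gripper_width: 0.0155
```

```bash
python3 -c "from h import *;kt();avg(5)"
```

```text
t 40.90 p [ 0.5183 -0.0986  0.2051] turned 3.3415 rad Mz 0.330 j6 1.5994 tau6 0.184 Fz 3.3 w 0.0155 [-0.9  2.1  3.3]
t 41.10 turned 3.3402 j6 1.5979 Mz 0.218+-0.027 tau 0.223+-0.015 [0.184 0.274 0.253 0.209 0.194] [0.33  0.233 0.191 0.177 0.158]
```

>>> play_rows --plan '[[[0,0,0],[0,0,0]],[[0,0,0],[0,0,0]],[[0,0,0],[0,0,0]],[[0,0,0],[0,0,0]],[[0,0,0],[0,0,0]],[[0,0,0],[0,0,0]],[[0,0,-5],[0,0,0]],[[0,0,-15],[0,0,0]],[[0,0,-20],[0,0,0]],[[0,0,-20],[0,0,0]]]' --grip 0

```text
time: 42.1
ee_pos: [0.5173, -0.0997, 0.2638]
eef_rot: [0.977, -0.211, -0.003, 0.002]
contact_force: [1.0, 0.5, 0.2]
gripper_width: 0.0428
```

```bash
python3 -c "from h import *;st();avg(2)"
```

```text
t 42.1 p [ 0.5173 -0.0997  0.2638] hd -24.42 F [1.02 0.53 0.2 ] M [-0.012 -0.029 -0.002] w 0.0428 j6 1.6
t 42.15 turned 3.3423 j6 1.5996 Mz -0.018+-0.011 tau 0.000+-0.000 [ 0.001 -0.   ] [-0.002 -0.034]
```

>>> play_rows --plan '[[[0,0,-10],[0,0,0]],[[-20,15,0],[0,0,0]],[[-35,20,0],[0,0,0]],[[-35,20,0],[0,0,0]],[[-35,20,0],[0,0,0]],[[-25,10,0],[0,0,0]],[[0,0,0],[0,0,0]],[[0,0,0],[0,0,0]],[[0,0,0],[0,0,0]],[[0,0,0],[0,0,0]]]'

```text
time: 43.15
ee_pos: [0.3454, -0.1167, 0.2792]
eef_rot: [0.978, -0.21, 0.005, 0.004]
contact_force: [0.8, 0.1, 0.3]
gripper_width: 0.0425
```

```bash
python3 - <<'E'
from h import *
st()
im=grab_frame("top"); cv2.imwrite("pics/t5f.png",im); crop("top","t5.png",340,140,150,140,5-1,im)
im=grab_frame("scene"); cv2.imwrite("pics/s5f.png",im); crop("scene","s5.png",290,110,140,110,5,im)
E
```

```text
t 43.15 p [ 0.3454 -0.1167  0.2792] hd -24.29 F [0.76 0.14 0.31] M [-0.054  0.037 -0.021] w 0.0425 j6 1.364
```

View pics/t5.png

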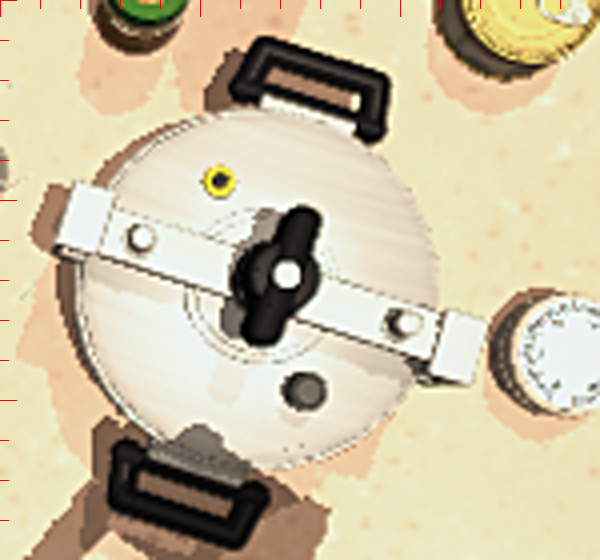

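View pics/s5.png

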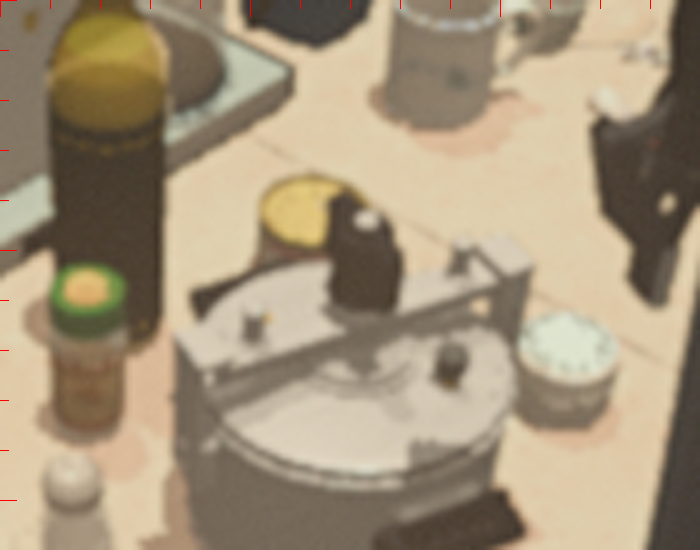

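```bash
python3 - <<'E'
from h import *
def wing(f):
    im=cv2.resize(cv2.imread(f)[180:240,390:432],None,fx=8,fy=8,interpolation=cv2.INTER_CUBIC)
    m=(im.max(2)<38).astype(np.uint8)
    n,l,s,c=cv2.connectedComponentsWithStats(m); k=1+np.argmax(s[1:,4]); ys,xs=np.nonzero(l==k)
    # tips: farthest from white dot
    d=np.hypot(xs-(412-390)*8,ys-(208.75-180)*8); 
    up=(d>16*6)&(ys<230); lo=(d>16*6)&(ys>230)
    a=pix("top",390+xs[up].mean()/8,180+ys[up].mean()/8,.208); b=pix("top",390+xs[lo].mean()/8,180+ys[lo].mean()/8,.208)
    v=a-b; print(f,up.sum(),lo.sum(),np.degrees(np.arctan2(v[1],v[0])),np.linalg.norm(v))
    return im
A=wing("pics/t3f.png");B=wing("pics/t5f.png")
cv2.imwrite("pics/ab.png",np.hstack([A,B]))
E
```

```text
pics/t3f.png 3005 4588 -17.066635281103423 0.04631822991014484
pics/t5f.png 2855 4723 -24.203120508653903 0.046351701114115844
```

View pics/ab.png

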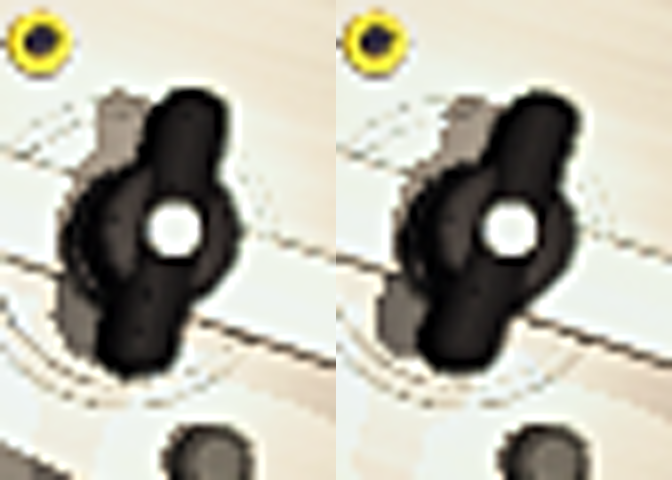

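The bar is under both lugs with the studs unmoved (crop 141,238 and 404,322). The wing has turned about 187° since before gripping, which agrees with the tool angle less the grip twist (3.26 rad). The gripper is clear and the timer, shaker and jar are where they were.

```bash
python3 -c "
from plant import *
print(job_done(), sense()['time'])"
```

```text
the job is handed in; nothing more can be done
the job is handed in; nothing more can be done
```

The cooker is closed and handed in at about 43 s. The clamp bar is home under both lugs, and the knob is tightened close to an eighth of a turn past where the screw met the lid.

- **Bar:** I gripped stud_a and swung the bar clockwise. It stopped firmly at 69.9° under about 9 N. The last picture shows both ends under the lugs.
- **Contact angle:** My first readings at rest were unclear, so I backed the knob off twice to find where resistance began. The torque was flat up to about 2.36 rad of turn from the grasp and then rose steadily, which puts contact at about 2.43 rad.
- **Final tightening:** From there the tool went to 3.34 rad. Allowing for twist in the grip, the knob sits at about 3.26 rad, and a before-and-after comparison of the wing in the top picture agrees. That is about 0.80–0.86 rad past contact against the 0.785 asked, so it may be up to 4° over.
- **Disagreement:** I measured a torque rise of about 0.28 N m per rad, not the 0.4 stated. I set the final position by angle rather than by torque.
- **Surroundings:** The gripper is open and clear of everything. In the last pictures the timer, shaker and spice jar look unmoved.

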